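# Load a tube in the spring chuck and hold its bayonet collar home

## Task

Take the brass tube out of the wooden rack and stand it fully down in the bore of the blue bench chuck, through the knurled collar. Then turn the knurled collar until its hidden keyways drop over the pins, push it fully home against its spring, and finish while still holding it pushed down there with the gripper, because the spring lifts it again if you let go. Leave the grey tubes in the rack and do not disturb the other things on the bench.

Things in the scene. Friction and masses are not known exactly. Their poses are not given: they have to be found in the camera images.
- brass_tube_center (a point): Centre (half-way up) of the brass-coloured tube: 18 mm diameter, 100 mm long, 80 g, z along its length, lower end chamfered. It starts upright in one of the three rack holes, its top 60 mm above the rack's top face (110 mm above the bench). Fully down in the chuck, its centre is 14 mm above chuck_seat and its top 64 mm above chuck_seat.
- grey_tube1_center (a point): Centre of a dark grey steel tube of the same size, in another rack hole; leave it there.
- grey_tube2_center (a point): Centre of the second dark grey steel tube, in the remaining rack hole; leave it there.
- rack: Fixed light wooden rack block, 60 (x) x 165 (y) x 50 (z) mm, origin at the centre of its underside on the bench. Three upright holes of 20 mm diameter, 40 mm deep, in a row along its own y at -50, 0 and +50 mm; so a tube is best gripped with the fingers closing along the rack's x.
- chuck_base (a point): Fixed blue bench chuck: point on its upright axis, on top of its 110 x 110 x 12 mm base plate. From the plate rises a blue pedestal of 48 mm diameter, up to the seat 60 mm above the bench.
- chuck_seat (a point): Point on the chuck's axis at the seat, 60 mm above the bench, where the collar's underside rests when fully home. A dark hollow stub, 30 mm diameter, rises from it to 32 mm above it. Three pins stick out of the stub sideways to a radius of 21 mm, their tops 9 mm above the seat, 120 degrees apart, hidden under the collar; their directions are not known.
- ring_top (a point): Centre of the top of the chuck's brass spring ring round the stub, under the collar, free at 7 mm above the seat. The collar pushes it down: this takes 4 N at first and 9 N when the collar is home. It lifts the collar again when let go.
- chuck_mouth (a point): Centre of the mouth of the chuck's bore at the top of the stub, 32 mm above chuck_seat. The mouth is a funnel, 28 mm wide at the top, narrowing within 5 mm to the bore of 21 mm diameter, which ends 36 mm below chuck_seat (68 mm below the mouth). z points up.
- collar_center (a point): Centre (half-way up) of the loose knurled aluminium collar with an orange top ring: 56 mm outer diameter, 33 mm hole, 26 mm high, 0.18 to 0.28 kg. It starts level round the stub, lying on the three hidden pins, its underside 9 mm and its top 35 mm above chuck_seat. At home its centre is 13 mm above chuck_seat.
- collar_under (a point): Centre of the collar's underside. Three keyways, 11 mm wide, 120 degrees apart, open only there, unseen and not marked by any axis: a fit lies at most 1.05 rad away one way or the other, and is about 0.1 rad wide to each side. There the collar sinks 2 mm onto the spring ring, can be pushed 7 mm more to home, and turns no further.
- hammer_mid (a point): Hammer lying on the bench, bystander.
- wrench_mid (a point): Wrench lying on the bench, bystander.
- screwdriver_mid (a point): Screwdriver lying on the bench, bystander.
- grease_can: Red can, 68 mm diameter, 110 mm high, bystander; origin at its underside.
- oil_bottle: Amber bottle, 56 mm diameter, 150 mm high, bystander; origin at its underside.
- offcut_mid (a point): Wooden offcut 50 x 110 x 35 mm, bystander.

How it is judged (in metres and radians):
On the way, in this order (a step that is already met when the one before it is completed fails the run):
1. the brass tube stands fully down in the chuck's bore, the collar still up (z of brass_tube_center in the frame of chuck_seat between 0.01 and 0.0165 m and horizontal distance between brass_tube_center and chuck_seat below 0.004 m and angle between brass_tube_center's own z axis and vertical below 0.1 rad and z of collar_center in the frame of chuck_seat above 0.0175 m), for 0.2 s.
2. the collar has dropped over the pins and is pushed home (z of collar_center in the frame of chuck_seat below 0.0152 m and horizontal distance between collar_center and chuck_seat below 0.004 m and angle between collar_center's own z axis and vertical below 0.1 rad), for 0.2 s.
At the end, for the whole second after the job is handed in: The brass tube stands in the chuck's bore, upright, its foot within 2.5 mm of the bore's floor; the collar is level round the stub, its underside within about 2 mm of the seat, and the gripper's fingers are still in contact with it (more than 2 N), holding it down against the spring (all of step 2 and z of brass_tube_center in the frame of chuck_seat between 0.01 and 0.0165 m and horizontal distance between brass_tube_center and chuck_seat below 0.004 m and angle between brass_tube_center's own z axis and vertical below 0.1 rad and contact force between the fingers and collar above 2 N); the arm keeps its last pose, push and grip.
It fails at once if a grey tube is pulled or knocked more than 20 mm from its place (distance of any of grey_tube1_center, grey_tube2_center from where it was at the start of the episode above 0.02 m).
It fails at once if a bystander is knocked more than 40 mm (distance of any of hammer_mid, wrench_mid, screwdriver_mid, grease_can, oil_bottle, offcut_mid from where it was at the start of the episode above 0.04 m).
It also fails if it takes over 58 s, if anything falls off the work surface, if the arm or the gripper's body presses on something with over 40 N, if the wrist force passes 120 N, or if a joint passes its speed limit or range.

## Robot

A 7-joint arm with a two-finger parallel gripper is mounted at the origin on the work surface. World frame = base frame: x ahead of the robot, y to its left, z up, the work surface at z = 0. Lengths are in mm, angles in degrees, forces in N, time in s.
With the tool pointing down it reaches from about 375 to 925 mm from the base axis. Payload 3.1 kg.
Tool frame: the origin (TCP) lies on the centre line of the jaws, within the pads' length; the fingertips stand 22 mm ahead of it and the grasp point (between the pads) lies 3 mm ahead of it; z points along the fingers, y is the line along which they close (so a half turn about z gives the same grasp; the last joint's range is limited). The gripper opens to 85 mm and grips with 20 to 120 N. Pads are 22 mm wide; open, the fingers measure 114 mm over their backs; the gripper's body (76 mm by 85 mm) begins 54 mm behind the grasp point. The pads swing forward as they close: fully open they stand 13 mm farther back than shut.
Start: joints at [-77.968, 21.939, 2.515, 91.553, -1.026, 66.532, -2.859], TCP at [196.904, 619.461, 253.269] pointing down, gripper open.
Joint ranges: [-149.38, 149.38], [-23.57, 123.04], [-84.95, 90], [0, 143.3], [-89.99, 269.99], [3.08, 112.72], [-163.45, 163.45]. Speed limits (degrees/s): [159.86, 159.86, 180, 180, 180, 180, 180].

## Interface

Orientations are given as a 3x3 rotation matrix whose columns are the frame's x, y, z axes.
In Python, from cell import r, read_camera, calibration gives the robot as it stands. Calls block until the motion is done:
- r.move_ptp(position, orientation): joint-space move of the TCP to a pose.
- r.move_linear(position, max_speed=150, attitude=None, force_limit=None): straight line of the TCP; attitude=None keeps the orientation; max_speed is the mean speed in mm/s. With force_limit (N) it stops when the force on the tool has changed by that much, and returns True; else False.
- r.set_joints(angles): joint-space move.
- r.gripper_to(opening, grip_force=None): finger opening in mm; grip_force is the grip in N (None keeps the last); returns when the fingers have stopped.
- r.hold(seconds).
- r.inverse_kinematics(position, orientation): joint angles nearest the present ones, or None.
- read_camera(name): name is "side" or "top"; returns (picture, depth): 400x640x3 uint8, red, green, blue; 400x640 float32, mm along the optical axis (not along the pixel's ray), 0 where there is no reading.
- calibration(name): a dict with "intrinsics" (3x3 intrinsics, pixels), "world_from_camera" (4x4, takes a point from camera to world coordinates). Camera axes: x right, y down, z forward; pixel columns grow to the right and rows downward; lengths in mm; the calibration is good to about 2 mm. A picture is of the moment at which its call begins. calibration takes no time and is no camera call.
A pose or a line that the arm cannot do raises r.MotionError and nothing moves.
- r.finish_job(): hands the job in; it is judged then, once.
Readings, each from a call of its own:
- r.read_t(): time.
- r.read_joints(): joint angles.
- r.read_qd(): joint speeds.
- r.read_joint_torque(): joint torques, N m.
- r.read_tool_pos(): TCP position.
- r.read_tcp_rot(): TCP orientation.
- r.read_force(): force on the tool from outside, world axes, zero at the start.
- r.read_torque(): the same for the moment, N m.
- r.read_grip_width(): finger opening in mm.
- r.read_finger_force(): force on a finger pad.
Only numpy, scipy, OpenCV 4.12 (cv2) and the standard library are available. Lean on these libraries where they do the work, as an engineer would, in place of code of your own. Each camera call takes 0.05 s, during which the arm holds its last target. There are 200 camera calls.

## Working session

There is one attempt and no reset: what is moved stays moved. The work goes in short steps, each a Python script; the robot and the scene stay as the last script left them, time stands still between calls to the robot, and variables do not carry over. Pictures are saved under pics/ and viewed, at most 10 in all, crops included, and the job is handed in when it is done.

```bash
ls; mkdir -p pics; python3 - <<'E'
from cell import r, read_camera, calibration
import cv2,numpy as np
for n in("side","top"):
    p,d=read_camera(n); cv2.imwrite(f"pics/{n}0.png",p[:,:,::-1]); np.savez(f"{n}0.npz",p=p,d=d)
    c=calibration(n); print(n,np.round(c["intrinsics"],1).tolist(),np.round(c["world_from_camera"],3).tolist())
print(r.read_t(),r.read_tcp_rot())
E
```

```text
pics
side [[376.0, 0.0, 320.4], [0.0, 376.0, 204.5], [0.0, 0.0, 1.0]] [[-0.946, -0.186, 0.264, 313.259], [-0.323, 0.518, -0.792, 826.684], [0.01, -0.835, -0.55, 648.578], [0.0, 0.0, 0.0, 1.0]]
top [[460.9, 0.0, 312.3], [0.0, 460.9, 205.4], [0.0, 0.0, 1.0]] [[-0.006, -0.991, 0.132, 403.531], [-1.0, 0.003, -0.023, 17.022], [0.022, -0.132, -0.991, 1505.235], [0.0, 0.0, 0.0, 1.0]]
0.1 [[-9.53017250e-01  3.02915411e-01 -6.12341927e-04]
 [ 3.02915997e-01  9.53014256e-01 -2.39303499e-03]
 [-1.41316594e-04 -2.46609180e-03 -9.99996949e-01]]
```

View pics/side0.png

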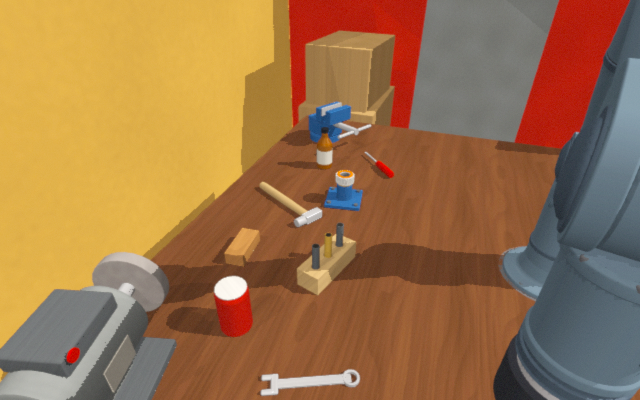

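View pics/top0.png

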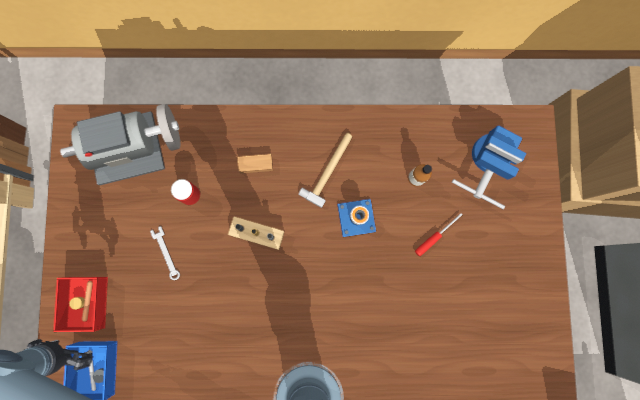

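The side view shows the chuck at about (344,185) and the rack at (328,262), with brass tube in the middle hole at (328,243). In the top view the chuck is at (358,216), and the rack is at (256,232) with its tubes at about (240,227), (256,232) and (271,237).

```bash
cat > h.py <<'E'
import numpy as np,cv2
from cell import calibration
def ray(n,u,v):
    c=calibration(n);T=np.array(c["world_from_camera"]);K=np.array(c["intrinsics"])
    d=T[:3,:3]@np.linalg.solve(K,[u,v,1.]);return T[:3,3],d
def onz(n,u,v,z):
    o,d=ray(n,u,v);return o+d*(z-o[2])/d[2]
def tri(a,b):
    (o1,d1),(o2,d2)=ray("side",*a),ray("top",*b)
    s=np.linalg.lstsq(np.c_[d1,-d2],o2-o1,rcond=None)[0]
    p,q=o1+s[0]*d1,o2+s[1]*d2
    return (p+q)/2,np.linalg.norm(p-q)
def cloud(n,d):
    c=calibration(n);T=np.array(c["world_from_camera"]);K=np.array(c["intrinsics"])
    v,u=np.mgrid[:d.shape[0],:d.shape[1]]
    P=np.linalg.inv(K)@np.stack([u,v,np.ones_like(u)]).reshape(3,-1).astype(float)*d.reshape(-1)
    return (T[:3,:3]@P+T[:3,3:]).T.reshape(*d.shape,3)
E
python3 - <<'E'
from h import *
R={"side":[(300,210,60,90),(320,160,50,55)],"top":[(222,208,68,46),(332,192,50,50)]}
for n in R:
    f=np.load(n+"0.npz");p,d=f["p"],f["d"];C=cloud(n,d);hsv=cv2.cvtColor(p,cv2.COLOR_RGB2HSV)
    ims=[]
    for x,y,w,h in R[n]:
        ims.append(cv2.resize(p[y:y+h,x:x+w,::-1],(390,390*h//w) if h<=w*1.5 else (390,580),interpolation=cv2.INTER_NEAREST))
    H=max(i.shape[0] for i in ims);ims=[cv2.copyMakeBorder(i,0,H-i.shape[0],0,5,0) for i in ims]
    cv2.imwrite(f"pics/{n}crop.png",np.hstack(ims)[:600])
    x,y,w,h=R[n][0]
    c=C[y:y+h,x:x+w]; z=c[...,2]
    for lo,hi in((-10,10),(40,56),(100,118)):
        m=(z>lo)&(z<hi); lab,L,s,ce=cv2.connectedComponentsWithStats(m.astype(np.uint8))
        for i in range(1,lab):
            if s[i,4]>5: print(n,lo,s[i,4],ce[i]+[x,y],c[L==i].mean(0).round(1))
    x,y,w,h=R[n][1]; c=C[y:y+h,x:x+w]; z=c[...,2]
    for lo,hi in((5,18),(85,103)):
        m=(z>lo)&(z<hi); q=c[m]; print(n,'chuck',lo,m.sum(),q.mean(0).round(1),q.min(0).round(1),q.max(0).round(1))
    for nm,a,b in(("brass",(15,110,60),(32,255,255)),):
        x,y,w,h=R[n][0];m=cv2.inRange(hsv[y:y+h,x:x+w],a,b);
E
```

```text
side -10 3168 [332.58554293 254.49084596] [ 5.222e+02  9.420e+01 -4.000e-01]
side 40 994 [326.64486922 259.17203219] [511.  178.8  48.5]
side 100 45 [339.71111111 225.8       ] [499.5 118.8 107. ]
side 100 47 [327.89361702 236.04255319] [514.  167.1 107.5]
side 100 54 [315.48148148 247.12962963] [527.8 214.4 107.6]
side chuck 5 577 [ 569.2 -157.6   11.2] [ 502.7 -365.8    5.1] [705.5 -38.4  17.9]
side chuck 85 155 [ 564.3 -156.3   91.5] [ 537.5 -189.3   85.1] [ 593.5 -129.8   96.1]
top -10 2090 [255.27177033 229.39473684] [526.4 169.3  -0.6]
top 40 857 [256.01400233 232.74329055] [511.6 162.   49.1]
top 100 30 [238.16666667 226.6       ] [526.  210.  109.3]
top 100 31 [253.74193548 231.35483871] [511.3 162.8 109.5]
top 100 28 [269.64285714 235.75      ] [497.8 114.8 109.5]
top chuck 5 844 [ 560.3 -158.7   11.1] [ 486.  -240.5    5. ] [644.8 -80.8  18. ]
top chuck 85 215 [ 562.8 -161.5   93.1] [ 534.  -187.8   85.3] [ 590.1 -134.2  102.6]
```

View pics/sidecrop.png

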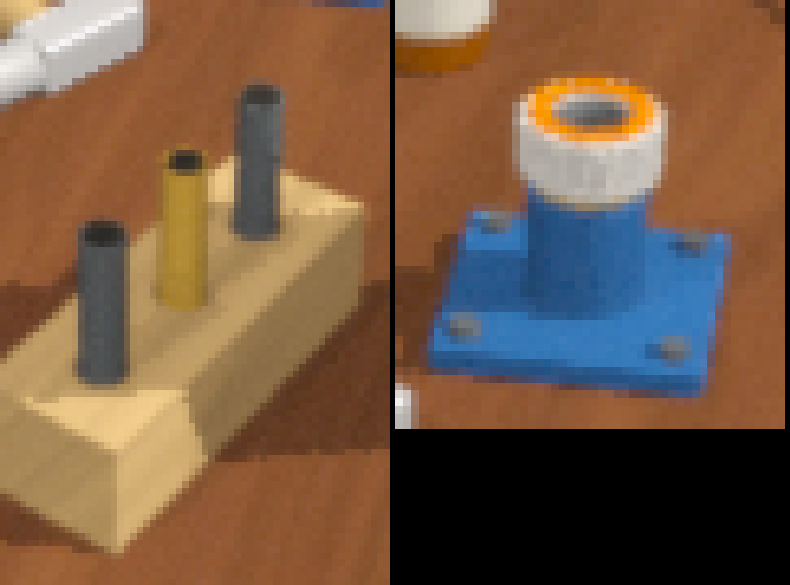

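View pics/topcrop.png

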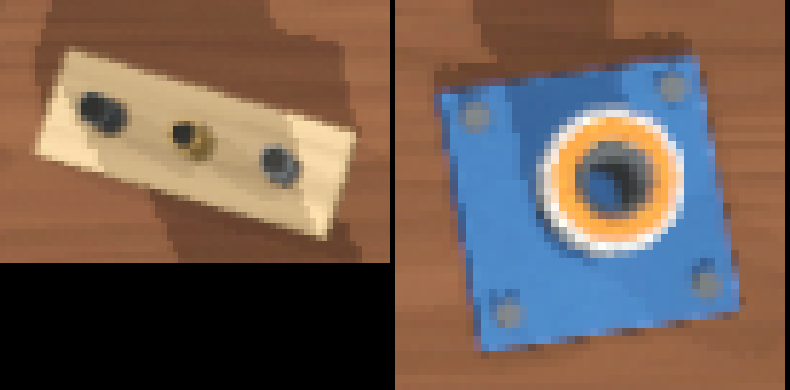

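Side crop: brass tube's mouth is at about (328.0,234.6) in full-image pixels and the orange ring at (345.4,173.7). Top crop: brass mouth (253.8,230.7), orange ring (359.4,214.3). I'll refine these with masks and triangulate.

```bash
python3 - <<'E'
from h import *
R={"side":(320,160,50,55),"top":(332,192,50,50)};e={}
for n in R:
    p=np.load(n+"0.npz")["p"];x,y,w,h=R[n];k=8
    q=cv2.resize(p[y:y+h,x:x+w],None,fx=k,fy=k,interpolation=cv2.INTER_LINEAR)
    hsv=cv2.cvtColor(q,cv2.COLOR_RGB2HSV);m=cv2.inRange(hsv,(8,110,170),(24,255,255))
    if n=="side": m[:60]=0
    c=max(cv2.findContours(m,cv2.RETR_EXTERNAL,cv2.CHAIN_APPROX_NONE)[0],key=cv2.contourArea)
    E=cv2.fitEllipse(cv2.convexHull(c));e[n]=np.array([(E[0][0]+.5)/k-.5+x,(E[0][1]+.5)/k-.5+y])
    print(n,e[n],np.array(E[1])/k, onz(n,*e[n],95).round(1))
print('ring',tri(e["side"],e["top"]))
s,t=(328.0,234.6),(253.8,230.7)
print('tube',tri(s,t),onz("side",*s,110),onz("top",*t,110))
g=[((315+1.1,246.0-.3),(238.2-1,227.0-.7)),((339.8+.2,224.8),(269.6,236.2))]
for a,b in g: print(tri(a,b),onz("side",*a,110).round(1),onz("top",*b,110).round(1))
# rack angle from top cloud
f=np.load("top0.npz");C=cloud("top",f["d"])[208:254,222:290];q=C[(C[...,2]>42)&(C[...,2]<56)]
print(cv2.minAreaRect(q[:,:2].astype(np.float32)))
E
```

```text
side [344.67738152 173.30343533] [ 8.75988579 17.98520851] [ 565.5 -161.2   95. ]
top [359.5324955  214.43537712] [15.27071381 15.61614037] [ 563.2 -160.8   95. ]
ring (array([ 564.20491318, -160.52111324,   95.41767308]), np.float64(2.103600530836891))
tube (array([514.18288   , 162.9844833 , 108.55039661]), np.float64(1.6732263007461743)) [514.48502659 164.84408112 110.        ] [513.24952525 162.64470547 110.        ]
(array([526.83932539, 212.8062475 , 110.6820221 ]), np.float64(0.17755322504623)) [527.2 212.  110. ] [526.8 212.9 110. ]
(array([498.15833307, 115.35153503, 107.59135069]), np.float64(3.281555532506119)) [499.  118.7 110. ] [496.4 114.9 110. ]
((512.3407592773438, 163.02682495117188), (165.20071411132812, 60.077056884765625), 73.26160430908203)
```

Ring triangulates to (564,-161,95.4), expected z 95. The tube mouth is at (513,163,108.6), expected z 110. Rack measures 165x60 with its long axis at 73.3°. All of these agree with the text, so I'll plan the IK and grasp the tube.

```bash
cat >> h.py <<'E'
TUBE=np.array([512.9,163.3]);CH=np.array([564.2,-160.7])
def Rz(deg):  # tool down, closing axis (y) at this world angle
    a=np.radians(deg);y=np.array([np.cos(a),np.sin(a),0]);z=np.array([0,0,-1.]);return np.c_[np.cross(y,z),y,z]
E
python3 - <<'E'
from h import *
from cell import r
for a in(-16.7,163.3):
    print(a,np.round(r.inverse_kinematics([*TUBE,220],Rz(a)),1))
for a in range(-180,180,30):
    q=r.inverse_kinematics([*CH,90],Rz(a)); print(a,None if q is None else np.round(q,1))
q=[r.inverse_kinematics([*TUBE,220],Rz(a)) for a in(-16.7,163.3)]
j=r.read_joints();a=min((0,1),key=lambda i:9e9 if q[i] is None else np.abs(np.array(q[i])-j).max())
A=(-16.7,163.3)[a];print(A)
r.gripper_to(55,30);r.move_ptp([*TUBE,200],Rz(A))
print(r.read_t(),r.read_tool_pos(),r.read_force())
print(r.move_linear([*TUBE,108],80,force_limit=12))
r.gripper_to(0,40)
print(r.read_t(),r.read_tool_pos(),r.read_force(),r.read_grip_width(),r.read_finger_force())
E
```

```text
-16.7 [-52.7  13.2  34.8 110.3  -8.7  59.1 -30.8]
163.3 [-34.5  11.9  14.  109.5  -3.3  59.  144.2]
-180 [ -41.2   60.4   78.2  109.5  -64.5   70.6 -119.3]
-150 [-41.2  60.4  78.2 109.5 -64.5  70.6 -89.3]
-120 [-36.5  46.8  65.7 109.4 -50.6  59.4 -68.1]
-90 [-29.8  38.2  54.  109.1 -38.8  53.  -46.8]
-60 [-30.2  38.6  54.6 109.1 -39.4  53.3 -16.4]
-30 [-30.5  38.9  55.1 109.2 -39.8  53.5  14. ]
0 [-30.7  39.1  55.3 109.2 -40.1  53.6  44.2]
30 [-31.2  39.6  56.2 109.2 -40.9  54.   74.8]
60 [-27.5  36.3  50.4 109.  -35.6  51.7 100.7]
90 [-18.9  31.4  38.4 108.7 -25.6  48.7 122.7]
120 [-19.6  31.7  39.3 108.7 -26.2  48.8 153.2]
150 [ 57.5  41.7 -59.3 105.1  42.1  58.5 130.7]
-16.7
2.5167 [512.6269671  165.50135136 200.03957316] [-0.77613333 -0.38383187 -0.42601312]
False
4.25 [513.45607158 163.40195207 108.49020139] [-0.05067075 -0.19191284  1.17157829] 16.551817441448122 39.06770020723343
```

```bash
python3 - <<'E'
from h import *
from cell import r,read_camera
x,y,_=r.read_tool_pos()
r.move_linear([x,y,225],100)
print(r.read_t(),r.read_force(),r.read_grip_width(),r.read_finger_force())
r.move_ptp([*CH,225],Rz(-16.7));r.hold(.2)
print(r.read_t(),r.read_tool_pos(),r.read_force(),r.read_joints())
out=[]
for n,(a,b,w,h) in {"side":(295,90,90,120),"top":(310,170,90,90)}.items():
    p,d=read_camera(n);np.savez(n+"1.npz",p=p,d=d);out.append(cv2.resize(p[b:b+h,a:a+w,::-1],(395,395*h//w),interpolation=cv2.INTER_NEAREST))
H=max(o.shape[0] for o in out);cv2.imwrite("pics/held.png",np.hstack([cv2.copyMakeBorder(o,0,H-o.shape[0],0,5,0) for o in out]))
E
```

```text
5.5667 [ 0.24343354  0.29817475 -1.49632583] 16.79623552239992 39.07646656036377
7.0083 [ 564.7330414  -158.5113879   224.81779368] [ 0.32149421  0.14379698 -1.09306653] [-26.15147516  21.41777481  46.45163338 103.86398329 -17.46759447
  62.17014462  10.11554251]
```

View pics/held.png

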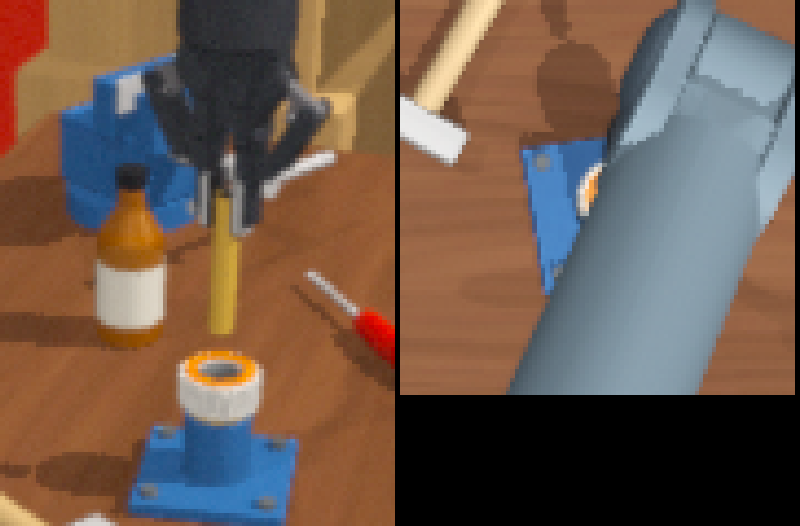

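The side view shows the tube held upright, its foot at about (345,165) and right above the ring mouth at (345,174). The arm hides the chuck in the top view. Next I insert the tube.

```bash
python3 - <<'E'
from h import *
from cell import r
def s(l): print(l,round(r.read_t(),2),r.read_tool_pos().round(1) if hasattr(r.read_tool_pos(),'round') else r.read_tool_pos(),np.round(r.read_force(),1))
r.move_linear([*CH,205],60); s('above')
for z in(190,175,160,145,130,123):
    hit=r.move_linear([*CH,z],60,force_limit=10); s((z,hit))
    if hit: break
E
```

```text
above 7.59 [ 563.7 -160.7  204.3] [ 0.5 -0.4 -0.4]
(190, False) 7.99 [ 563.7 -160.6  189.3] [-0.2 -0.3 -0.4]
(175, False) 8.39 [ 563.8 -160.6  174.4] [ 0.8 -0.5 -0.6]
(160, False) 8.79 [ 563.8 -160.6  159.4] [-0.2 -0.1 -0.7]
(145, False) 9.19 [ 563.8 -160.6  144.4] [-0.1  0.2 -1.3]
(130, False) 9.59 [ 563.7 -160.6  129.4] [ 0.4  0.5 -0.3]
(123, False) 9.86 [ 564.  -160.6  122.7] [-0.5 -0.1 -0.3]
```

```bash
python3 - <<'E'
from h import *
from cell import r,read_camera
r.gripper_to(85); r.move_linear([*CH,150],80)
r.move_ptp([*CH,150],Rz(-75));r.hold(.1)
print(r.read_t(),r.read_tool_pos(),np.round(r.read_joints(),1))
p,d=read_camera("side");np.savez("side2.npz",p=p,d=d)
a,b,w,h=305,110,80,100
cv2.imwrite("pics/seated.png",cv2.resize(p[b:b+h,a:a+w,::-1],(480,600),interpolation=cv2.INTER_NEAREST))
E
```

```text
11.9667 [ 564.00759303 -160.66866639  149.80264711] [-31.7  32.4  56.  107.5 -31.8  57.4 -36.7]
```

View pics/seated.png

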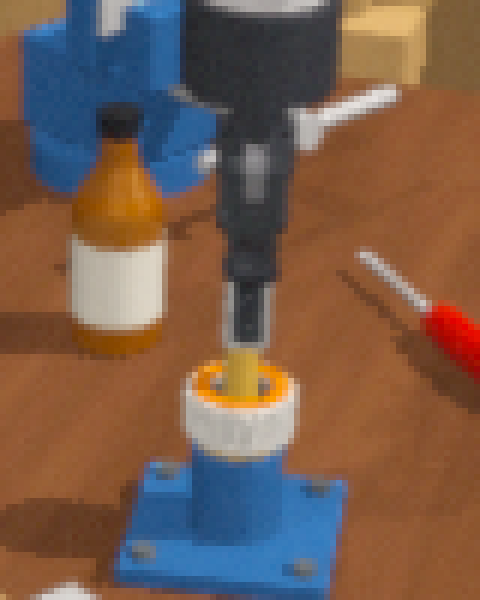

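The tube stands in the bore at about (345,172), the collar still up and level with its ring centre near (345,174). Now I grip the collar and search.

```bash
python3 - <<'E'
from h import *
from cell import r
def s(l): print(l,round(r.read_t(),2),np.round(r.read_tool_pos(),1),np.round(r.read_force(),1),np.round(r.read_torque(),2))
print(r.move_linear([*CH,87],60,force_limit=10)); s('down')
r.gripper_to(0,40); s('grip'); print(r.read_grip_width(),r.read_finger_force())
for a in(-68,-61,-54):
    r.move_ptp([*CH,87],Rz(a)); s(a)
    hit=r.move_linear([*CH,83.5],15,force_limit=8); s(hit)
    if not hit: break
E
```

```text
False
down 13.22 [ 564.6 -160.9   87.5] [ 0.  -0.1  0.5] [0.03 0.01 0.01]
grip 13.6 [ 564.6 -160.6   87.7] [-1.   0.9  4.7] [0.25 0.18 0.01]
55.01839076054164 41.57633604481816
-68 13.85 [ 564.9 -161.3   87.7] [-0.1 -0.9  4.7] [-0.04  0.03  0.04]
True 14.06 [ 564.9 -161.3   87.7] [-1.2  1.1  6. ] [0.08 0.29 0.06]
-61 14.31 [ 565.  -161.2   87.7] [-0.2  0.6  6.6] [-0.07  0.    0.12]
True 14.52 [ 565.  -161.3   87.7] [-0.5  1.7  5.3] [0.03 0.19 0.05]
-54 14.77 [ 565.1 -161.1   87.7] [0.6 0.1 5.5] [-0.09 -0.01  0.04]
True 14.97 [ 565.1 -161.2   87.7] [-1.9  0.9  4.5] [0.07 0.24 0.07]
```

```bash
python3 - <<'E'
from h import *
from cell import r
def s(l): print(l,round(r.read_t(),2),np.round(r.read_tool_pos(),1),np.round(r.read_force(),1),np.round(r.read_torque(),2))
for a in range(-48,57,6):
    r.move_ptp([*CH,87],Rz(a)); s(a)
    hit=r.move_linear([*CH,83.5],15,force_limit=8)
    z=r.read_tool_pos()[2]
    if not hit or z<86.7: s(('found',hit)); break
E
```

```text
-48 15.22 [ 565.  -161.1   87.7] [-0.   0.7  5.8] [-0.08  0.03  0.08]
-42 15.68 [ 565.1 -161.    87.7] [-0.1 -0.2  6.7] [-0.02 -0.    0.01]
-36 16.14 [ 565.  -161.    87.7] [-0.2 -0.5  6.5] [-0.11  0.04  0.12]
-30 16.6 [ 565.  -161.    87.7] [0.2 0.2 6.1] [-0.03 -0.03  0.1 ]
-24 17.06 [ 565.  -161.1   87.7] [-0.5 -0.4  6.2] [-0.01  0.09  0.1 ]
-18 17.52 [ 565.  -161.1   87.7] [ 0.4 -0.2  6.6] [-0.03  0.01  0.08]
-12 17.98 [ 565.1 -161.    87.7] [-0.6 -0.7  5.2] [-0.04 -0.01  0.06]
-6 18.43 [ 565.  -161.    87.7] [ 0.2 -0.5  7. ] [-0.    0.03  0.07]
0 18.89 [ 565.  -161.    87.7] [-0.5  0.9  6.1] [-0.03 -0.03  0.07]
6 19.35 [ 565.  -160.9   87.7] [-0.4 -1.4  5.7] [0.01 0.03 0.08]
12 19.81 [ 565.  -161.    87.7] [0.1 0.3 6.1] [-0.06 -0.01  0.07]
18 20.27 [ 565.  -160.9   87.6] [ 0.6 -0.1  5.5] [-0.   -0.06  0.1 ]
24 20.73 [ 564.9 -160.8   87.4] [0.6 0.3 5.7] [-0.05 -0.08  0.06]
30 21.18 [ 564.  -161.1   86.3] [ 2.2 -0.9 -0.6] [-0.37 -0.36 -0.03]
('found', False) 21.57 [ 564.2 -161.2   83.6] [ 0.1 -2.   2.5] [-0.4  -0.09 -0.03]
```

Dropped over the pins at yaw 30°. Now I push it home.

```bash
python3 - <<'E'
from h import *
from cell import r,read_camera
def s(l): print(l,round(r.read_t(),2),np.round(r.read_tool_pos(),1),np.round(r.read_force(),1),r.read_grip_width(),r.read_finger_force())
r.gripper_to(0,60)
for z in(81,79,78,77):
    hit=r.move_linear([*CH,z],15,force_limit=25); s((z,hit))
    if hit or r.read_tool_pos()[2]>z+1: break
r.hold(.3); s('end')
p,d=read_camera("side");np.savez("side3.npz",p=p,d=d)
a,b,w,h=305,110,80,100
cv2.imwrite("pics/home.png",cv2.resize(p[b:b+h,a:a+w,::-1],(480,600),interpolation=cv2.INTER_NEAREST))
E
```

```text
(81, False) 22.1 [ 564.3 -161.2   81.4] [-0.7 -2.2  4.3] 54.76393874637216 63.07113043963909
(79, False) 22.38 [ 564.3 -161.2   79.6] [-0.9 -2.   6.3] 54.228856676763115 63.16296698525548
(78, False) 22.63 [ 564.3 -161.2   78.9] [-2.  -1.6  8.1] 54.79093555568931 63.23939139023423
(77, False) 22.88 [ 564.3 -161.2   78.9] [-3.5 -1.7 12.6] 54.68202838338268 63.82516695186496
end 23.18 [ 564.3 -161.3   78.9] [-3.8 -1.5 13.7] 54.460218594606815 63.82325856015086
```

View pics/home.png

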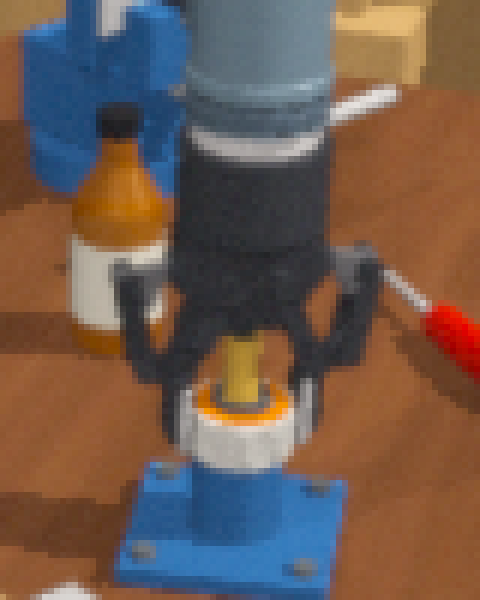

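The collar is level and about 9 mm lower, its ring now at about (345,177). The fingers are around it and the tube is upright in the bore. TCP travel was 8.8 mm, with a hard stop, so I'm handing in.

```bash
python3 -c "
from cell import r
print(r.finish_job())"
```

```text
the job is handed in; nothing more can be done
None
```

The brass tube stands in the chuck bore and the collar is turned over its pins and held fully home by the gripper; the job was handed in at about 23 s, with no verdict returned and the tube's full depth inferred from the gripper height at release, as its top was hidden from the cameras.

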